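# Probe a polished amber disc with a sprung-tip tester

### The arm

A 6-joint arm with a two-finger parallel gripper is mounted at the origin on a cart in front of the work surface, level with it; the furniture and walls round the work are solid. World frame = base frame: x ahead of the robot, y to its left, z up, the work surface at z = 0. Lengths are in m, angles in rad, forces in N, time in s.
With the tool pointing down it reaches from about 0.375 to 0.975 m from the base axis. Payload 3.8 kg.
Tool frame: the origin (TCP) lies at the very end of the fingers, on their centre line; the grasp point (between the pads) lies 19 mm behind it; z points along the fingers, y is the direction in which the jaws open and shut (so a half turn about z gives the same grasp; the last joint's range is limited). The gripper opens to 85 mm and grips with 20 to 120 N. Pads are 22 mm wide; open, the fingers measure 114 mm over their backs; the gripper's body (76 mm by 85 mm) begins 54 mm behind the grasp point. The pads swing forward as they close: fully open they stand 13 mm farther back than shut.
Start: joints at [-1.32, 0.264, 1.604, -0, 1.274, -0.037], TCP at [0.192, -0.647, 0.231] pointing down, gripper open.
Joint ranges: [-2.63, 2.63], [-0.94, 2.18], [0.31, 2.57], [-1.31, 4.45], [0, 2.66], [-2.55, 2.55]. Speed limits (rad/s): [2.57, 2.57, 3.14, 3.14, 3.14, 3.14].

### API

Orientations are given as a rotation vector (axis times angle).
In Python, from workcell import bot, viewer gives the robot as it stands.
- The arm moves only by the tool jog_arm, never from a script. Its argument "motion" is a list of rows, each an object of numbers: "dx", "dy", "dz": the shift along the world's x, y, z in cm; "turn": the turn about the world's z in rad. A call has 1 to 12 rows; each row shifts and turns the commanded pose from where the row before left it; what a row does not reach is not made up. A row lasts 1/12 s, in which the tool goes at most 41.7 mm and 7.16 degrees, less where a joint would pass 70% of its speed; a pose out of reach is approached as far as the arm can. A call is refused whole if a number of a shift passes 4.17 or a number of a turn 0.125, either way. A call with a gripper value outside its range is refused whole. "fingers" is the finger opening in cm, from 0 to 8.54, set as the call begins (left out, the last holds). The fingers move at their own pace and stop on an object; "grip_force" is the grip in N (left out, the last holds). Time passes only in rows, so rows that do not move let the fingers close. It gives the time, the measured TCP pose, the force and the opening at its end, in the units of the state.
- bot.read_state(): the state, without advancing time (a new reading comes with each control period).
- viewer.read_camera(name): name is "scene" or "top"; returns (picture, depth): 384x512x3 uint8, red, green, blue; 384x512 float32, m along the optical axis (not along the pixel's ray), 0 where there is no reading.
- viewer.camera_info(name): a dict with "vertical_fov" (degrees; the focal length in pixels is half the picture's height over the tangent of half this angle, whatever the lens; pixels are square), "cx", "cy" (the principal point, pixels), "R" (3x3) and "t" (3): a world point X has camera coordinates R X + t. Camera axes: x right, y down, z forward; pixel columns grow to the right and rows downward; lengths in m; the calibration is good to about 2 mm. A picture is of the moment at which its call begins. camera_info takes no time and is no camera call.
- bot.finish_job(): hands the job in, once; it reports no verdict.
The state is a dict: "time": time; "q": joint angles; "joint_vel": joint speeds; "joint_torque": joint torques, N m; "tool_pos": TCP position; "tcp_rot": TCP orientation; "wrist_force": force on the tool from outside, world axes, zero at the start; "torque": the same for the moment, N m; "width": opening from 0.0 (shut) to 1.0 (fully open).
Only numpy, scipy, OpenCV 4.12 (cv2) and the standard library are available. Lean on these libraries where they do the work, as an engineer would, in place of code of your own. Each camera call takes 0.05 s, during which the arm holds its last target. There are 200 camera calls.

### The job

Test the polished amber disc that lies in the sloping stone rest: first fold the hinged keeper frame flat down over it so that the disc cannot skid, then take the pen tester out of its stand and hold its sprung tip inside the inked ring on the disc, square to the disc's face and pressed lightly until the tip has gone in about half of its travel. Push gently, touch nothing else on the rest with the tester, leave the marker, the loupe and the rough amber piece alone, and finish while still holding the tester there.

Things in the scene. Friction and masses are not known exactly. Their poses are not given: they have to be found in the camera images.
- rest: sloping stone rest, fixed on the table: a dark cast wedge with a grey top plate 100 x 96 mm that slopes 20 degrees, low edge towards the robot. Origin at the centre of the top plate's face, about 45 mm above the table; its z axis is the outward normal of the sloping face (20 degrees from vertical), its y axis is level, its x axis runs up the slope. In the plate is a round nest, 47 mm across and 8.5 mm deep, centred on the origin.
- keeper (a joint): angle (rad) of the steel keeper frame against the plate: 0 = folded flat over the disc (its stop), about 1.9 = upright; starts open between 1.65 and 2.0. The hinge runs along the rest's y at the high, far edge, and is stiff: it stays where it is left; about 1 N at the front bar moves it, from behind towards the robot and then down.
- keeper_hinge (a point): middle of the keeper frame's hinge line, 47 mm up the slope from the rest's origin and 4 mm above the plate's face
- keeper_bar (a point): middle of the upper face of the keeper frame's front bar, 78 mm from the hinge, where it can be pushed shut. The frame is a 3 mm steel plate 84 mm wide (along y) reaching from 4 to 92 mm from the hinge, with a round window 36 mm across whose centre comes over the middle of the nest, and beyond it a 30 mm wide finger tab to 111 mm from the hinge. The bar between window and front edge is 28 mm deep. Closed, its upper face is 4.5 mm above the plate.
- disc: polished amber disc, 44 mm across and 9 mm thick, 16 g, lying loose in the nest with its flat upper face 0.5 mm above the plate, parallel to it. Origin at the centre of its underside, z axis normal to its faces.
- mark (a point): centre of the inked black ring (12 mm across) on the disc's upper face, 8 mm off the disc's centre
- stand: tester stand, fixed on the table: round dark foot 86 mm across with a square black tower, 41 x 38 mm, 76 mm high, open at the top. Origin at the centre of its underside, z up; axes along the tower's sides. The tester stands in it upright and is drawn straight up out of it (free once lifted 65 mm).
- tester: pen tester, 100 g, standing upright in the stand: grey body 22 mm (x) x 18 mm (y) x 78 mm long with a dark cap, then a 25 mm tapered nose and a thin steel tip, 122 mm long in all. Origin at the lower end of the grey body (60 mm above the table when in the stand), z axis along the tester from tip to cap. The upper 60 mm stand free above the tower and can be gripped across the 18 mm.
- plunger (a joint): how far the sprung tip has gone into the tester (m): 0 = fully out, 0.012 = fully in; the spring pushes with 0.5 N at first and 3.5 N at the full 12 mm (2 N at half)
- tip (a point): the end of the tester's steel tip (4.4 mm thick), on the tester's axis, 45 mm below its origin when fully out; it moves with the tip
- marker: white marker pen with a black cap, 17 x 135 x 16 mm, lying on the table; leave it alone
- loupe_loose: folding pocket loupe, 29 x 39 x 16 mm, lying on the table; leave it alone
- rough_piece: rough amber piece, 31 x 59 x 15 mm, lying on the table; leave it alone
Not all that is in view belongs to the job. What is shaped like the rest but blue or green is not meant.

How it is judged:
On the way, in this order (a step that is already met when the one before it is completed fails the run):
1. the keeper frame is folded flat over the disc, before the tester touches the disc (value of joint keeper below 0.07 rad and contact force between tester and disc below 0.05 N), for 0.2 s.
2. the tester's tip is on the disc, inside the ring (contact force between tester and disc above 0.3 N and distance between tip and mark below 0.005 m), for 0.2 s.
At the end, for the whole second after the job is handed in: Tester held in the gripper, still, touching neither rest, frame nor stand; tip within 5 mm of the ring's centre, square to the disc within 8 degrees, pressed in 3 to 9 mm with 0.5 to 5 N; keeper frame flat within 4 degrees, disc flat in its nest (value of joint keeper below 0.07 rad and distance between tip and mark below 0.005 m and angle between the z axis of tester and the z axis of disc, either way round below 0.14 rad and value of joint plunger between 0.003 and 0.009 m and contact force between tester and disc between 0.5 and 5 N and contact force between the fingers and tester above 1 N and contact force between tester and rest below 0.2 N and contact force between tester and stand below 0.2 N and distance between disc and rest below 0.012 m and angle between the z axis of disc and the z axis of rest, either way round below 0.06 rad and linear speed of tester below 0.01 m/s); the arm keeps its last pose, push and grip.
It fails at once if the tester is pushed on the disc with more than 8 N (contact force between tester and disc above 8 N).
It fails at once if the tester knocks against the rest or its frame with more than 1 N (contact force between tester and rest above 1 N).
It fails at once if the marker, the loupe or the rough piece is moved by more than 20 mm (distance of any of marker, loupe_loose, rough_piece from where it was at the start of the episode above 0.02 m).
It also fails if it takes over 58 s, if anything falls off the work surface, if the arm or the gripper's body presses on something with over 40 N, if the wrist force passes 120 N, or if a joint passes its speed limit or range.

## Working session

There is one attempt and no reset: what is moved stays moved. The work goes in short steps, Python scripts to look and compute and a tool call to move; the robot and the scene stay as the last step left them, time stands still between calls to the robot, and variables do not carry over. Pictures are saved under pics/ and viewed, about 8 in all and at most 12, crops included, and the job is handed in when it is done.

Besides the shell and the picture viewer there is one more tool, called after ">>>" by a JSON object that holds its "method" and its "body". jog_arm: Moves the arm, as the interface text tells. Its arguments: {"type":"object","properties":{"motion":{"type":"array"},"fingers":{"type":"number"},"grip_force":{"type":"number"}},"required":["motion"]}

```bash
mkdir -p pics; ls
cat > h.py <<'E'
import numpy as np, cv2
from workcell import bot, viewer
def grab(n):
    p,d=viewer.read_camera(n); c=viewer.camera_info(n); return p,d,c
def f_(c): return 192/np.tan(np.radians(c["vertical_fov"])/2)
def ray(c,u,v):
    R=np.array(c["R"]);t=np.array(c["t"]);f=f_(c)
    return -R.T@t, R.T@np.array([(u-c["cx"])/f,(v-c["cy"])/f,1])
def onz(c,u,v,z):
    o,r=ray(c,u,v); return o+r*(z-o[2])/r[2]
def pt(c,d,u,v):
    o,r=ray(c,u,v); return o+r*d
def cloud(c,d):
    v,u=np.mgrid[:384,:512]; R=np.array(c["R"]);f=f_(c)
    P=np.stack([(u-c["cx"])/f*d,(v-c["cy"])/f*d,d],-1)-np.array(c["t"])
    return P@R
def proj(c,X):
    x=np.array(c["R"])@np.array(X)+np.array(c["t"]); return x[:2]/x[2]*f_(c)+[c["cx"],c["cy"]]
def save(n,p): cv2.imwrite(f"pics/{n}.png",p[...,::-1])
E
python3 - <<'E'
from h import *
for n in("scene","top"):
    p,d,c=grab(n); o,r=ray(c,c["cx"],c["cy"]); print(n,o,r,c["vertical_fov"],c["cx"],c["cy"]); save(n+"0",p); np.savez(f"{n}0",p=p,d=d)
a=np.hstack([np.load("scene0.npz")["p"],np.load("top0.npz")["p"]]); save("both",cv2.resize(np.vstack([a[:,:512],a[:,512:]]),(800,600)) if 0 else np.vstack([a[:,:512],a[:,512:]])[:600+168])
print(bot.read_state())
E
```

```text
pics
scene [-0.15752216  0.36557023  0.60183334] [ 0.74114135 -0.34706036 -0.57468131] 50.83568472374704 258.52590156069374 193.28935451310514
top [0.36914332 0.02490666 0.919562  ] [ 0.18979569  0.03293921 -0.98127091] 55.24870642666047 261.3983716532425 193.65462075667514
{'time': 0.1, 'q': array([-1.31990100e+00,  2.64708300e-01,  1.60525987e+00,  2.87568575e-05,
        1.27371854e+00, -3.69128751e-02]), 'joint_vel': array([ 0.00048082, -0.00183161, -0.00326337,  0.0006418 , -0.00013582,
        0.00059831]), 'joint_torque': array([ 4.69435417e-05, -5.16706252e+01, -3.68591845e+01, -1.83861246e-06,
        6.42218016e-03,  3.26089619e-06]), 'tool_pos': array([ 0.19143043, -0.64657997,  0.23005388]), 'tcp_rot': array([-3.10705850e+00, -4.50217219e-01,  3.08123921e-04]), 'wrist_force': array([-0.16514629,  0.0962932 ,  0.00988817]), 'torque': array([-0.05153428, -0.02248141,  0.05423478]), 'width': 1.0014654700349843}
```

View pics/scene0.png

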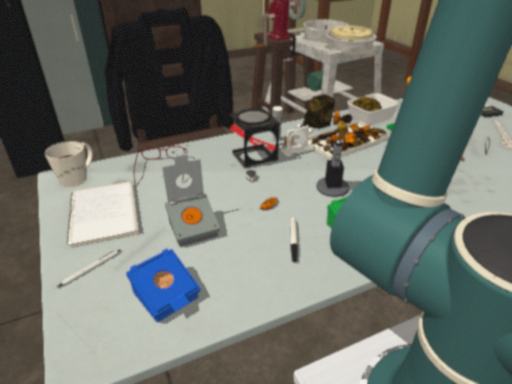

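View pics/top0.png

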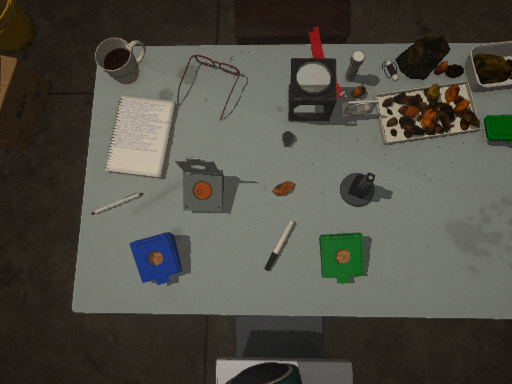

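Candidates: rest – grey (203,190) against blue (157,258) and green (342,257) in top view. Tester – in the dark stand (360,188) against white cylinder (355,66), marker (281,246) and pen (118,203). I choose the grey rest and the pen in the stand, and check them in close crops.

Run:
```python
from h import *
t=np.load("top0.npz");s=np.load("scene0.npz")
cr=lambda p,x,y,w,h,k:cv2.resize(p[y:y+h,x:x+w],(w*k,h*k),interpolation=cv2.INTER_CUBIC)
A=np.hstack([cr(t["p"],170,150,66,66,6),cr(t["p"],330,160,66,66,6)])
B=np.hstack([cr(s["p"],155,150,66,50,6)[:300-96],cr(s["p"],305,135,66,50,6)[:300-96]])
B=np.hstack([cr(s["p"],155,185,66,66,6),cr(s["p"],305,135,66,66,6)])
save("crop",np.vstack([A[:, :],B])[:792]); save("crop",cv2.resize(np.vstack([A,B]),(600,600)))
ct=viewer.camera_info("top");cs=viewer.camera_info("scene")
for n,z,c in(("t",t,ct),("s",s,cs)):
    P=cloud(c,z["d"])
    hsv=cv2.cvtColor(z["p"],cv2.COLOR_RGB2HSV)
    if n=="t":
        ys=[(203,190),(190,207),(217,207),(217,178),(190,178),(195,163),(365,180),(360,190)]
    else: ys=[(192,216),(183,180),(180,210),(205,230),(336,150),(335,170)]
    for u,v in ys: print(n,u,v,P[v,u].round(4),z["p"][v,u])
```

```text
t 203 190 [0.547  0.1974 0.0446] [135  64  21]
t 190 207 [0.5066 0.2303 0.0322] [86 88 79]
t 217 207 [0.5076 0.1642 0.0279] [76 80 73]
t 217 178 [0.5744 0.1621 0.0563] [85 89 80]
t 190 178 [0.5743 0.2281 0.0563] [83 86 78]
t 195 163 [0.5883 0.1987 0.1407] [57 54 52]
t 365 180 [ 0.5527 -0.1747  0.1318] [54 50 49]
t 360 190 [ 0.5422 -0.1768  0.074 ] [33 33 30]
s 192 216 [0.5442 0.2001 0.0444] [170  86  10]
s 183 180 [ 0.7647  0.1611 -0.0016] [161 157 147]
s 180 210 [0.5665 0.2202 0.0522] [138 142 132]
s 205 230 [0.5046 0.1846 0.0286] [136 142 133]
s 336 150 [ 0.5513 -0.1759  0.1197] [99 96 94]
s 335 170 [ 0.5406 -0.1724  0.0691] [32 28 33]
```

View pics/crop.png

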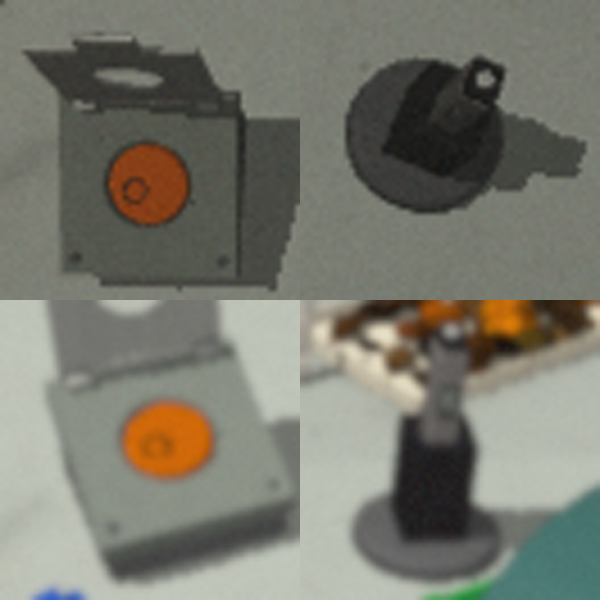

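Run:
```python
from h import *
for n in("top","scene"):
    z=np.load(n+"0.npz");c=viewer.camera_info(n);P=cloud(c,z["d"]);p=z["p"];h=cv2.cvtColor(p,cv2.COLOR_RGB2HSV)
    near=np.hypot(P[...,0]-.54,P[...,1]-.195)<.06
    # disc
    m=near&(h[...,1]>170)&(h[...,0]<20); v,u=np.nonzero(m); 
    cs=cv2.findContours(m.astype(np.uint8),cv2.RETR_EXTERNAL,cv2.CHAIN_APPROX_NONE)[0]; k=max(cs,key=cv2.contourArea); e=cv2.fitEllipse(k)
    # plane
    g=near&(h[...,1]<60)&(P[...,2]>.022)&(P[...,2]<.066)&(p.min(-1)>60)
    Q=P[g]; 
    for _ in range(4):
        A=np.c_[Q[:,:2],np.ones(len(Q))]; s=np.linalg.lstsq(A,Q[:,2],rcond=None)[0]; r=abs(A@s-Q[:,2]); Q=Q[r<max(.0015,np.median(r)*2)]
    print(n,"disc px",e[0],"plane",s.round(3),"tilt",np.degrees(np.arctan(np.hypot(s[0],s[1]))),"yaw upslope",np.degrees(np.arctan2(s[1],s[0])),len(Q))
    o,r=ray(c,*e[0]); lam=(s[0]*o[0]+s[1]*o[1]+s[2]+.0005-o[2])/(r[2]-s[0]*r[0]-s[1]*r[1]); print(" disc centre",(o+lam*r).round(4))
    x0,x1=u.min(),u.max();y0,y1=v.min(),v.max()
    gray=cv2.cvtColor(p,cv2.COLOR_RGB2GRAY)
    inner=cv2.erode(cv2.drawContours(np.zeros(m.shape,np.uint8),[cv2.convexHull(k)],-1,1,-1),np.ones((5,5)))>0
    med=np.median(gray[inner]); w=np.where(inner,np.clip(med-4-gray.astype(float),0,None),0)
    vv,uu=np.nonzero(w>0); ww=w[w>0]; mu,mv=(uu*ww).sum()/ww.sum(),(vv*ww).sum()/ww.sum()
    o,r=ray(c,mu,mv); lam=(s[0]*o[0]+s[1]*o[1]+s[2]+.0005-o[2])/(r[2]-s[0]*r[0]-s[1]*r[1]); print(" mark",mu,mv,(o+lam*r).round(4),len(ww))
    # keeper frame
    kf=(np.hypot(P[...,0]-.6,P[...,1]-.195)<.08)&(P[...,2]>.075); K=P[kf]
    if len(K)>20:
        print(" keeper",len(K),K.min(0).round(3),K.max(0).round(3),K.mean(0).round(4)); top=K[K[:,2]>K[:,2].max()-.02]; print("  top part",top.mean(0).round(4))
    # tester
    st=(np.hypot(P[...,0]-.545,P[...,1]+.176)<.05)
    for lo,hi in((.132,.2),(.085,.13),(.07,.08)):
        T=P[st&(P[...,2]>lo)&(P[...,2]<hi)]
        if len(T)>4:
            q=T[:,:2].astype(np.float32)*1000; print(" tester z",lo,hi,len(T),T.mean(0).round(4),cv2.minAreaRect(q),T[:,2].max().round(4))
```

```text
top disc px (202.1316680908203, 190.06674194335938) plane [ 0.374 -0.005 -0.158] tilt 20.520891031051125 yaw upslope -0.7790258969514583 694
 disc centre [0.5464 0.1992 0.0463]
 mark 199.03716216216216 191.39527027027026 [0.5433 0.2069 0.0451] 22
 keeper 429 [0.586 0.156 0.075] [0.591 0.24  0.179] [0.5879 0.197  0.1265]
  top part [0.5887 0.1977 0.1692]
 tester z 0.132 0.2 69 [ 0.5577 -0.1844  0.1367] ((558.2704467773438, -184.80563354492188), (15.400132179260254, 20.228370666503906), 66.10945129394531) 0.1403
 tester z 0.085 0.13 78 [ 0.5532 -0.1789  0.1101] ((555.0662841796875, -178.6893768310547), (23.65931510925293, 11.792622566223145), 22.199338912963867) 0.1295
 tester z 0.07 0.08 163 [ 0.5543 -0.1793  0.0756] ((557.6674194335938, -184.40921020507812), (37.60686111450195, 40.935150146484375), 65.74427032470703) 0.0798
scene disc px (191.47454833984375, 215.41229248046875) plane [ 0.366 -0.008 -0.153] tilt 20.108838700436962 yaw upslope -1.2849088566977775 884
 disc centre [0.5452 0.2009 0.0456]
 mark 189.5182481751825 216.43430656934308 [0.5441 0.2058 0.0452] 38
 keeper 1201 [0.583 0.157 0.075] [0.594 0.242 0.177] [0.5878 0.2004 0.1233]
  top part [0.5886 0.1997 0.1664]
 tester z 0.132 0.2 35 [ 0.5555 -0.1813  0.1358] ((556.4181518554688, -182.34425354003906), (14.737640380859375, 20.631595611572266), 66.21500396728516) 0.1394
 tester z 0.085 0.13 147 [ 0.5518 -0.1787  0.1086] ((555.4540405273438, -178.03321838378906), (26.0938777923584, 16.666072845458984), 20.81292152404785) 0.1295
 tester z 0.07 0.08 122 [ 0.5515 -0.1782  0.0753] ((556.724853515625, -182.49224853515625), (37.24946594238281, 41.12555694580078), 66.80516815185547) 0.0794
```

>>> {"method": "jog_arm", "body": {"motion": [{"dx": 1.9, "dy": 3.5, "dz": 0.2, "turn": -0.0125}, {"dx": 1.9, "dy": 3.5, "dz": 0.2, "turn": -0.0125}, {"dx": 1.9, "dy": 3.5, "dz": 0.2, "turn": -0.0125}, {"dx": 1.9, "dy": 3.5, "dz": 0.2, "turn": -0.0125}, {"dx": 1.9, "dy": 3.5, "dz": 0.2, "turn": -0.0125}, {"dx": 1.9, "dy": 3.5, "dz": 0.2, "turn": -0.0125}, {"dx": 1.9, "dy": 3.5, "dz": 0.2, "turn": -0.0125}, {"dx": 1.9, "dy": 3.5, "dz": 0.2, "turn": -0.0125}, {"dx": 1.9, "dy": 3.5, "dz": 0.2, "turn": -0.0125}, {"dx": 1.9, "dy": 3.5, "dz": 0.2, "turn": -0.0125}, {"dx": 1.9, "dy": 3.5, "dz": 0.2, "turn": -0.0125}, {"dx": 1.9, "dy": 3.5, "dz": 0.2, "turn": -0.0125}], "fingers": 0}}

```text
time: 1.1
tool_pos: [0.4198, -0.2252, 0.2551]
tcp_rot: [-3.134, -0.215, 0.0]
wrist_force: [1.0, -0.5, -0.5]
width: 0.001
```

>>> {"method": "jog_arm", "body": {"motion": [{"dx": 2.0, "dy": 3.5, "turn": -0.0125}, {"dx": 2.0, "dy": 3.5, "turn": -0.0125}, {"dx": 2.0, "dy": 3.5, "turn": -0.0125}, {"dx": 2.0, "dy": 3.5, "turn": -0.0125}, {"dx": 2.0, "dy": 3.5, "turn": -0.0125}, {"dx": 2.0, "dy": 3.5, "turn": -0.0125}, {"dx": 2.0, "dy": 3.5, "turn": -0.0125}, {"dx": 2.0, "dy": 3.5, "turn": -0.0125}, {"dx": 2.0, "dy": 3.5, "turn": -0.0125}, {"dx": 2.0, "dy": 3.5, "turn": -0.0125}, {"dx": 2.0, "dy": 3.5, "turn": -0.0125}, {"dx": 2.0, "dy": 3.5, "turn": -0.0125}]}}

```text
validation failed for argument at $.mo...
```

>>> {"method": "jog_arm", "body": {"motion": [{}, {"dz": -2}, {"dz": -2}, {"dz": -2}, {"dz": -2}, {"dz": -2}, {"dz": -1}, {}]}}

```text
validation failed for argument at $.mo...
```

>>> {"method": "jog_arm", "body": {"motion": [{"dx": 2.0, "dy": 3.5, "dz": 0, "turn": -0.0125}, {"dx": 2.0, "dy": 3.5, "dz": 0, "turn": -0.0125}, {"dx": 2.0, "dy": 3.5, "dz": 0, "turn": -0.0125}, {"dx": 2.0, "dy": 3.5, "dz": 0, "turn": -0.0125}, {"dx": 2.0, "dy": 3.5, "dz": 0, "turn": -0.0125}, {"dx": 2.0, "dy": 3.5, "dz": 0, "turn": -0.0125}, {"dx": 2.0, "dy": 3.5, "dz": 0, "turn": -0.0125}, {"dx": 2.0, "dy": 3.5, "dz": 0, "turn": -0.0125}, {"dx": 2.0, "dy": 3.5, "dz": 0, "turn": -0.0125}, {"dx": 2.0, "dy": 3.5, "dz": 0, "turn": -0.0125}, {"dx": 2.0, "dy": 3.5, "dz": 0, "turn": -0.0125}, {"dx": 2.0, "dy": 3.5, "dz": 0, "turn": -0.0125}]}}

```text
time: 2.1
tool_pos: [0.6599, 0.1947, 0.2545]
tcp_rot: [3.141, -0.02, -0.002]
wrist_force: [1.1, -0.4, -0.1]
width: 0.0
```

>>> {"method": "jog_arm", "body": {"motion": [{"dx": 0, "dy": 0.1, "dz": -1.5, "turn": 0}, {"dx": 0, "dy": 0.1, "dz": -2, "turn": 0}, {"dx": 0, "dy": 0.1, "dz": -2, "turn": 0}, {"dx": 0, "dy": 0.1, "dz": -2, "turn": 0}, {"dx": 0, "dy": 0.1, "dz": -2, "turn": 0}, {"dx": 0, "dy": 0, "dz": -1.5, "turn": 0}, {"dx": 0, "dy": 0, "dz": -0.5, "turn": 0}, {"dx": 0, "dy": 0, "dz": 0, "turn": 0}]}}

```text
time: 2.77
tool_pos: [0.6578, 0.1973, 0.1374]
tcp_rot: [3.14, -0.019, -0.008]
wrist_force: [-0.6, 0.7, 0.3]
width: -0.001
```

Run:
```python
import numpy as np
H=np.array([.5888,.0648]); prev=None
for a in [110,100,90,80,70,60,50,40,30,20,12,6,0,-3]:
    A=np.radians(a-20); d=np.array([-np.cos(A),np.sin(A)])
    f=np.clip((40-a)/40,0,1); off=11*(1-f)  # corner-left lead -> centre
    r=.075+.006*f
    P=H+r*d+np.array([off/1000,0]); 
    if a<20: P[1]+=.011*np.sin(np.radians(20-a))*0  
    print(a,P.round(4), None if prev is None else ((P-prev)*100).round(2)); prev=P
```

```text
110 [0.5998 0.1398] None
100 [0.5868 0.1387] [-1.3  -0.11]
90 [0.5741 0.1353] [-1.26 -0.34]
80 [0.5623 0.1298] [-1.18 -0.55]
70 [0.5516 0.1223] [-1.07 -0.75]
60 [0.5423 0.113 ] [-0.92 -0.92]
50 [0.5348 0.1023] [-0.75 -1.07]
40 [0.5293 0.0905] [-0.55 -1.18]
30 [0.5217 0.0781] [-0.76 -1.24]
20 [0.5163 0.0648] [-0.54 -1.33]
12 [0.5137 0.0538] [-0.26 -1.1 ]
6 [0.5127 0.0454] [-0.09 -0.84]
0 [0.5127 0.0371] [-0.   -0.83]
-3 [0.5142 0.0332] [ 0.16 -0.39]
```

>>> {"method": "jog_arm", "body": {"motion": [{"dx": -2, "dy": 0, "dz": 0.2, "turn": 0}, {"dx": -2, "dy": 0, "dz": 0, "turn": 0}, {"dx": -1, "dy": 0, "dz": 0, "turn": 0}, {"dx": -1, "dy": 0, "dz": 0, "turn": 0}, {"dx": -0.65, "dy": 0, "dz": -0.05, "turn": 0}, {"dx": -0.65, "dy": 0, "dz": -0.05, "turn": 0}, {"dx": -0.6, "dy": 0, "dz": -0.15, "turn": 0}, {"dx": -0.6, "dy": 0, "dz": -0.2, "turn": 0}, {"dx": -0.6, "dy": 0, "dz": -0.25, "turn": 0}, {"dx": -0.6, "dy": 0, "dz": -0.3, "turn": 0}, {"dx": -0.5, "dy": 0, "dz": -0.35, "turn": 0}, {"dx": -0.5, "dy": 0, "dz": -0.4, "turn": 0}]}}

```text
time: 3.77
tool_pos: [0.552, 0.1977, 0.1243]
tcp_rot: [3.141, -0.019, -0.001]
wrist_force: [0.6, -0.1, 1.4]
width: -0.001
```

>>> {"method": "jog_arm", "body": {"motion": [{"dx": -0.45, "dy": 0, "dz": -0.45, "turn": 0}, {"dx": -0.45, "dy": 0, "dz": -0.45, "turn": 0}, {"dx": -0.4, "dy": 0, "dz": -0.5, "turn": 0}, {"dx": -0.4, "dy": 0, "dz": -0.55, "turn": 0}, {"dx": -0.3, "dy": 0, "dz": -0.6, "turn": 0}, {"dx": -0.3, "dy": 0, "dz": -0.6, "turn": 0}, {"dx": -0.4, "dy": 0, "dz": -0.6, "turn": 0}, {"dx": -0.4, "dy": 0, "dz": -0.65, "turn": 0}, {"dx": -0.3, "dy": 0, "dz": -0.65, "turn": 0}, {"dx": -0.25, "dy": 0, "dz": -0.65, "turn": 0}, {"dx": -0.15, "dy": 0, "dz": -0.55, "turn": 0}, {"dx": -0.1, "dy": 0, "dz": -0.5, "turn": 0}]}}

```text
time: 4.77
tool_pos: [0.5132, 0.1977, 0.0565]
tcp_rot: [3.141, -0.019, -0.001]
wrist_force: [0.7, -0.5, 1.1]
width: 0.001
```

>>> {"method": "jog_arm", "body": {"motion": [{"dx": 0, "dy": 0, "dz": -0.5, "turn": 0}, {"dx": 0, "dy": 0, "dz": -0.5, "turn": 0}, {"dx": 0, "dy": 0, "dz": -0.3, "turn": 0}, {"dx": 0, "dy": 0, "dz": -0.2, "turn": 0}, {"dx": 0, "dy": 0, "dz": -0.1, "turn": 0}, {"dx": 0, "dy": 0, "dz": 0, "turn": 0}]}}

```text
time: 5.27
tool_pos: [0.5135, 0.1977, 0.041]
tcp_rot: [3.141, -0.019, -0.001]
wrist_force: [-0.4, -0.0, 0.6]
width: -0.002
```

>>> {"method": "jog_arm", "body": {"motion": [{"dx": 0, "dy": 0, "dz": -0.15, "turn": 0}, {"dx": 0, "dy": 0, "dz": -0.15, "turn": 0}, {"dx": 0, "dy": 0, "dz": 0, "turn": 0}]}}

```text
time: 5.52
tool_pos: [0.5139, 0.1979, 0.0402]
tcp_rot: [3.142, -0.019, 0.0]
wrist_force: [-5.0, -1.7, 12.0]
width: -0.0
```

>>> {"method": "jog_arm", "body": {"motion": [{"dx": 0, "dy": 0, "dz": 0.8, "turn": 0}, {"dx": 0, "dy": 0, "dz": 2.5, "turn": 0}, {"dx": 0, "dy": 0, "dz": 4, "turn": 0}, {"dx": 0, "dy": 0, "dz": 4, "turn": 0}, {"dx": 0, "dy": 0, "dz": 4, "turn": 0}, {"dx": 0, "dy": -2, "dz": 3, "turn": -0.1}, {"dx": 0, "dy": -3, "dz": 0, "turn": -0.1}, {"dx": 0, "dy": -3.5, "dz": 0, "turn": -0.1}, {"dx": 0, "dy": -3.5, "dz": 0, "turn": -0.1}, {"dx": 0, "dy": -3.5, "dz": 0, "turn": -0.006}, {"dx": 0, "dy": -3.5, "dz": 0, "turn": 0}, {"dx": 0, "dy": -1, "dz": 0, "turn": 0}], "fingers": 6}}

```text
time: 6.52
tool_pos: [0.5134, -0.0062, 0.2217]
tcp_rot: [3.07, -0.656, 0.002]
wrist_force: [0.7, 0.2, 0.1]
width: 0.705
```

Run:
```python
from h import *
crop=lambda p,x,y:cv2.resize(p[y:y+50,x:x+66],(396,300),interpolation=cv2.INTER_CUBIC)
ims={}
for n in("top","scene"):
    L=[grab(n) for _ in range(4)]
    p=np.mean([l[0] for l in L],0).astype(np.uint8); d=np.median([l[1] for l in L],0); np.savez(n+"1",p=p,d=d); ims[n]=p
    c=L[0][2];P=cloud(c,d)
    st=(np.hypot(P[...,0]-.555,P[...,1]+.182)<.05)
    for lo,hi in((.134,.16),(.07,.08)):
        T=P[st&(P[...,2]>lo)&(P[...,2]<hi)]
        if len(T)>4: print(n,lo,len(T),T.mean(0).round(4),cv2.minAreaRect(T[:,:2].astype(np.float32)*1000))
save("c2",np.vstack([np.hstack([crop(ims["top"],170,165),crop(ims["scene"],155,185)]),np.hstack([crop(ims["top"],330,160),crop(ims["scene"],305,135)])]))
print(bot.read_state()["tool_pos"],bot.read_state()["width"])
```

```text
top 0.134 56 [ 0.5583 -0.1859  0.1373] ((557.9560546875, -185.17637634277344), (15.14993667602539, 19.43055534362793), 68.53491973876953)
top 0.07 14 [ 0.5513 -0.2002  0.0765] ((554.0045776367188, -201.120849609375), (4.238279342651367, 26.182907104492188), 61.518455505371094)
scene 0.134 27 [ 0.5561 -0.1816  0.1367] ((557.7079467773438, -182.80616760253906), (14.753053665161133, 17.090049743652344), 66.00358581542969)
scene 0.07 119 [ 0.5516 -0.1784  0.0752] ((557.142578125, -182.98304748535156), (37.519859313964844, 39.213844299316406), 66.83514404296875)
[ 0.51359177 -0.00093732  0.22123093] 0.7046574518051554
```

View pics/c2.png

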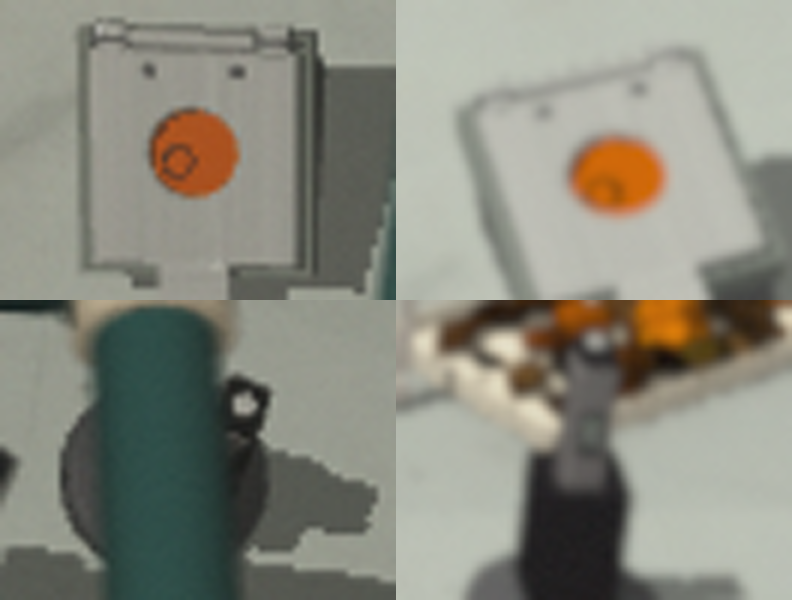

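Run:
```python
from h import *
for n,q,s in(("top",(199.4,191.4),(.374,-.005,-.158)),("scene",(189.5,216.8),(.366,-.008,-.153))):
    c=viewer.camera_info(n)
    z=np.load(n+"1.npz");P=cloud(c,z["d"]);h=cv2.cvtColor(z["p"],cv2.COLOR_RGB2HSV)
    m=(np.hypot(P[...,0]-.545,P[...,1]-.2)<.04)&(h[...,1]>150)&(h[...,0]<22); Q=P[m]
    A=np.c_[Q[:,:2]-[.546,.2],np.ones(len(Q))]; s2=np.linalg.lstsq(A,Q[:,2],rcond=None)[0]; print(s2.round(4),len(Q))
    o,r=ray(c,*q); lam=(s2[2]+s2[0]*(o[0]-.546)+s2[1]*(o[1]-.2)-o[2])/(r[2]-s2[0]*r[0]-s2[1]*r[1]); print("mark",(o+lam*r).round(4),"disc mean",Q.mean(0).round(4))
```

```text
[ 0.3673 -0.0109  0.0462] 150
mark [0.5433 0.206  0.0452] disc mean [0.5464 0.1994 0.0463]
[ 0.3578 -0.0065  0.0459] 127
mark [0.5432 0.2062 0.0449] disc mean [0.5487 0.1995 0.0469]
```

>>> {"method": "jog_arm", "body": {"motion": [{"dx": 0.73, "dy": -3.05, "dz": 0, "turn": 0}, {"dx": 0.73, "dy": -3.05, "dz": 0, "turn": 0}, {"dx": 0.73, "dy": -3.05, "dz": 0, "turn": 0}, {"dx": 0.73, "dy": -3.05, "dz": 0, "turn": 0}, {"dx": 0.73, "dy": -3.05, "dz": 0, "turn": 0}, {"dx": 0.73, "dy": -3.05, "dz": 0, "turn": 0}, {"dx": 0, "dy": 0, "dz": -1, "turn": 0}, {"dx": 0, "dy": 0, "dz": -1, "turn": 0}, {"dx": 0, "dy": 0, "dz": 0, "turn": 0}, {"dx": 0, "dy": 0, "dz": 0, "turn": 0}]}}

```text
time: 7.75
tool_pos: [0.5563, -0.1833, 0.1996]
tcp_rot: [-3.073, 0.65, 0.006]
wrist_force: [-0.3, 0.7, 0.6]
width: 0.7
```

>>> {"method": "jog_arm", "body": {"motion": [{"dx": 0.1, "dy": -0.05, "dz": -2, "turn": 0}, {"dx": 0, "dy": 0, "dz": -2, "turn": 0}, {"dx": 0, "dy": 0, "dz": -2, "turn": 0}, {"dx": 0, "dy": 0, "dz": -2, "turn": 0}, {"dx": 0, "dy": 0, "dz": -2, "turn": 0}, {"dx": 0, "dy": 0, "dz": -0.75, "turn": 0}, {"dx": 0, "dy": 0, "dz": 0, "turn": 0}, {"dx": 0, "dy": 0, "dz": 0, "turn": 0}]}}

```text
time: 8.42
tool_pos: [0.5586, -0.1849, 0.0942]
tcp_rot: [-3.073, 0.65, 0.0]
wrist_force: [-0.6, 0.6, 0.5]
width: 0.698
```

>>> {"method": "jog_arm", "body": {"motion": [{"dx": 0, "dy": 0, "dz": 0, "turn": 0}, {"dx": 0, "dy": 0, "dz": 0, "turn": 0}, {"dx": 0, "dy": 0, "dz": 0, "turn": 0}, {"dx": 0, "dy": 0, "dz": 0, "turn": 0}, {"dx": 0, "dy": 0, "dz": 0, "turn": 0}, {"dx": 0, "dy": 0, "dz": 0, "turn": 0}, {"dx": 0, "dy": 0, "dz": 0, "turn": 0}, {"dx": 0, "dy": 0, "dz": 0, "turn": 0}], "fingers": 0, "grip_force": 25}}

```text
time: 9.08
tool_pos: [0.5592, -0.1862, 0.0952]
tcp_rot: [3.073, -0.652, 0.003]
wrist_force: [-1.0, 0.2, 6.6]
width: 0.203
```

>>> {"method": "jog_arm", "body": {"motion": [{"dx": 0, "dy": 0, "dz": 0.5, "turn": 0}, {"dx": 0, "dy": 0, "dz": 0.8, "turn": 0}, {"dx": 0, "dy": 0, "dz": 0.8, "turn": 0}, {"dx": 0, "dy": 0, "dz": 0.8, "turn": 0}, {"dx": 0, "dy": 0, "dz": 0.8, "turn": 0}, {"dx": 0, "dy": 0, "dz": 0.3, "turn": 0}, {"dx": 0, "dy": 0, "dz": 0, "turn": 0}, {"dx": 0, "dy": 0, "dz": 0, "turn": 0}]}}

```text
time: 9.75
tool_pos: [0.5585, -0.1857, 0.1341]
tcp_rot: [3.073, -0.652, 0.001]
wrist_force: [0.9, -0.6, -1.6]
width: 0.209
```

Run:
```python
from h import *
p,d,c=grab("scene"); u,v=proj(c,[.558,-.184,.13]).astype(int); print(u,v)
save("c3",cv2.resize(p[v-50:v+40,u-45:u+45],(540,540),interpolation=cv2.INTER_CUBIC)); print(bot.read_state()["wrist_force"],bot.read_state()["tool_pos"])
```

```text
337 144
[-0.51610156  0.18432372 -1.17535633] [ 0.55812729 -0.1856421   0.13362887]
```

View pics/c3.png

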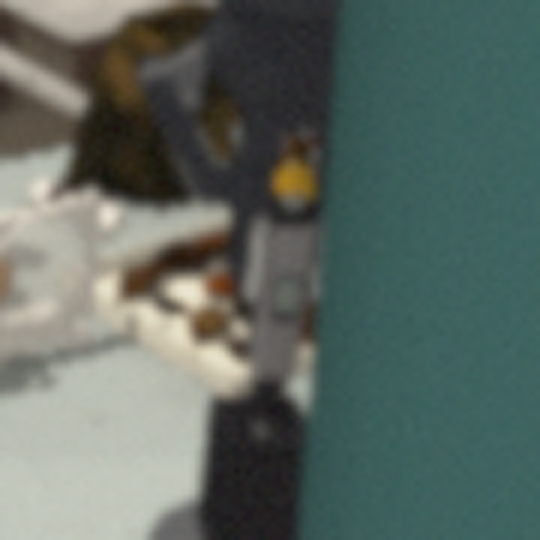

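>>> {"method": "jog_arm", "body": {"motion": [{"dx": -0.37, "dy": 0.16, "dz": 0, "turn": 0}, {"dx": -0.37, "dy": 0.16, "dz": 0, "turn": 0}, {"dx": -0.37, "dy": 0.16, "dz": 0, "turn": 0}, {"dx": -0.37, "dy": 0.16, "dz": 0, "turn": 0}, {"dx": 0, "dy": 0, "dz": 0, "turn": 0}]}}

```text
time: 10.22
tool_pos: [0.5436, -0.1792, 0.134]
tcp_rot: [3.073, -0.652, 0.002]
wrist_force: [1.9, -0.0, -2.7]
width: 0.205
```

>>> {"method": "jog_arm", "body": {"motion": [{"dx": -0.37, "dy": 0.16, "dz": 0, "turn": 0}, {"dx": -0.37, "dy": 0.16, "dz": 0, "turn": 0}, {"dx": 0, "dy": 0, "dz": 0, "turn": 0}]}}

```text
time: 10.47
tool_pos: [0.5359, -0.176, 0.1341]
tcp_rot: [3.073, -0.652, 0.001]
wrist_force: [3.4, -0.2, -1.6]
width: 0.203
```

>>> {"method": "jog_arm", "body": {"motion": [{"dx": -0.37, "dy": 0.16, "dz": 0, "turn": 0}, {"dx": -0.37, "dy": 0.16, "dz": 0, "turn": 0}, {"dx": 0, "dy": 0, "dz": 0, "turn": 0}]}}

```text
time: 10.72
tool_pos: [0.5282, -0.1727, 0.1341]
tcp_rot: [3.073, -0.652, -0.0]
wrist_force: [1.9, -1.3, 0.5]
width: 0.208
```

Run:
```python
from h import *
p,d,c=grab("scene"); u,v=proj(c,[.54,-.178,.13]).astype(int); print(u,v)
np.savez("s4",p=p,d=d)
save("c4",cv2.resize(p[v-50:v+40,u-45:u+45],(540,540),interpolation=cv2.INTER_CUBIC)); print(bot.read_state()["wrist_force"],bot.read_state()["tool_pos"])
```

```text
339 148
[ 1.75048075 -1.64375401  1.43722621] [ 0.52823669 -0.17274159  0.13407373]
```

View pics/c4.png

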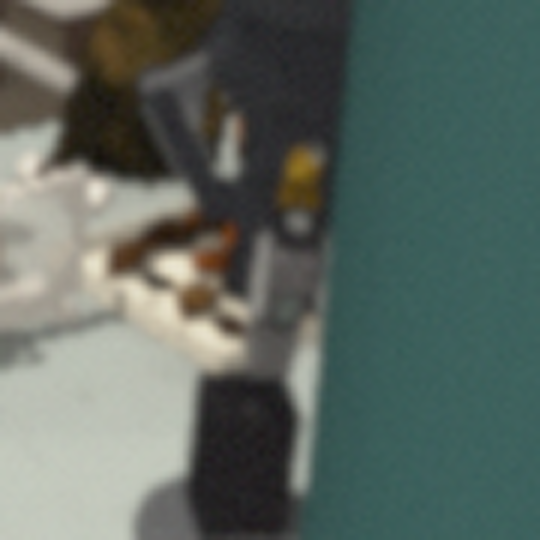

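```bash
cat >> h.py <<'E'
def tilt(P,p,G,jaw_deg,lo=-.05,hi=.035,rad=.05,box=None):
    """slope of visible grey body face: P cloud, G grasp point; tilt-plane dir e = jaw-90deg"""
    a=np.radians(jaw_deg-90); e=np.array([np.cos(a),np.sin(a),0]); j=np.array([-np.sin(a),np.cos(a),0])
    D=P-G; m=(abs(D@j)<.007)&(abs(D@e)<rad)&(D[...,2]>lo)&(D[...,2]<hi)&(p.max(-1)>75)&(p.max(-1).astype(int)-p.min(-1)<25)
    x=(D@e)[m]; z=D[...,2][m]
    for _ in range(5):
        k=np.polyfit(z,x,1); r=abs(np.polyval(k,z)-x); g=r<max(.0025,2*np.median(r)); x,z=x[g],z[g]
    return len(x),np.degrees(np.arctan(-k[0])),k[1],z.min(),z.max()
E
python3 - <<'E'
from h import *
s=np.load("s4.npz");c=viewer.camera_info("scene");P=cloud(c,s["d"])
print(tilt(P,s["p"],np.array([.5282,-.1727,.153]),66,lo=-.06,hi=.02))
for y in range(180,380,20):
    v=98+y//6
    print(v,[tuple((P[v,u]*1000).round().astype(int))+(int(s["p"][v,u].max()),) for u in range(294+250//6,294+320//6,3)])
E
```

```text
(96, np.float64(16.430436222921976), np.float64(-0.010676098371418993), np.float64(-0.05214328091988943), np.float64(0.013009728880374188))
128 [(np.int64(530), np.int64(-149), np.int64(194), 45), (np.int64(524), np.int64(-153), np.int64(195), 40), (np.int64(798), np.int64(-373), np.int64(30), 80), (np.int64(790), np.int64(-379), np.int64(32), 95)]
131 [(np.int64(528), np.int64(-149), np.int64(187), 47), (np.int64(522), np.int64(-152), np.int64(189), 41), (np.int64(793), np.int64(-371), np.int64(22), 84), (np.int64(780), np.int64(-373), np.int64(27), 82)]
134 [(np.int64(526), np.int64(-148), np.int64(180), 47), (np.int64(523), np.int64(-154), np.int64(181), 45), (np.int64(528), np.int64(-167), np.int64(176), 68), (np.int64(526), np.int64(-174), np.int64(175), 100)]
138 [(np.int64(529), np.int64(-152), np.int64(168), 54), (np.int64(524), np.int64(-157), np.int64(169), 113), (np.int64(516), np.int64(-159), np.int64(173), 54), (np.int64(515), np.int64(-166), np.int64(172), 49)]
141 [(np.int64(531), np.int64(-154), np.int64(159), 68), (np.int64(524), np.int64(-157), np.int64(162), 121), 
[... 472 characters left out ...]
), 84), (np.int64(523), np.int64(-177), np.int64(139), 69)]
151 [(np.int64(545), np.int64(-168), np.int64(122), 131), (np.int64(527), np.int64(-164), np.int64(132), 74), (np.int64(524), np.int64(-170), np.int64(132), 77), (np.int64(522), np.int64(-177), np.int64(131), 110)]
154 [(np.int64(545), np.int64(-170), np.int64(113), 110), (np.int64(528), np.int64(-166), np.int64(123), 83), (np.int64(527), np.int64(-174), np.int64(121), 81), (np.int64(688), np.int64(-311), np.int64(6), 137)]
158 [(np.int64(539), np.int64(-167), np.int64(106), 109), (np.int64(532), np.int64(-170), np.int64(109), 87), (np.int64(529), np.int64(-177), np.int64(109), 96), (np.int64(676), np.int64(-304), np.int64(0), 182)]
```

>>> {"method": "jog_arm", "body": {"motion": [{"dx": -0.28, "dy": 0.12, "dz": 0, "turn": 0}, {"dx": -0.28, "dy": 0.12, "dz": 0, "turn": 0}, {"dx": 0, "dy": 0, "dz": 0, "turn": 0}]}}

```text
time: 11.02
tool_pos: [0.5225, -0.1703, 0.1336]
tcp_rot: [-3.073, 0.652, 0.001]
wrist_force: [2.4, -1.6, -1.2]
width: 0.207
```

>>> {"method": "jog_arm", "body": {"motion": [{"dx": 0, "dy": 0, "dz": 0.6, "turn": 0}, {"dx": 0, "dy": 0, "dz": 1, "turn": 0}, {"dx": 0, "dy": 0, "dz": 1, "turn": 0}, {"dx": 0, "dy": 0, "dz": 1, "turn": 0}, {"dx": 0, "dy": 0, "dz": 1, "turn": 0}, {"dx": 0, "dy": 0, "dz": 1, "turn": 0}, {"dx": 0, "dy": 1, "dz": 1, "turn": 0.08}, {"dx": 0, "dy": 2, "dz": 1, "turn": 0.08}, {"dx": 0, "dy": 3, "dz": 0, "turn": 0.08}, {"dx": 0, "dy": 3, "dz": 0, "turn": 0.08}, {"dx": 0, "dy": 3, "dz": 0, "turn": 0.07}, {"dx": 0, "dy": 1, "dz": 0, "turn": 0}], "grip_force": 60}}

```text
time: 12.02
tool_pos: [0.523, -0.0373, 0.2108]
tcp_rot: [-3.14, 0.038, -0.001]
wrist_force: [-0.6, -0.5, -1.1]
width: 0.198
```

>>> {"method": "jog_arm", "body": {"motion": [{"dx": 0, "dy": 2, "dz": 0, "turn": 0}, {"dx": 0, "dy": 3, "dz": 0, "turn": 0}, {"dx": 0, "dy": 3, "dz": 0, "turn": 0}, {"dx": 0, "dy": 3, "dz": 0, "turn": 0}, {"dx": 0, "dy": 1, "dz": 0, "turn": 0}, {"dx": 0, "dy": 0, "dz": 0, "turn": 0}, {"dx": 0, "dy": 0, "dz": 0, "turn": 0}]}}

```text
time: 12.6
tool_pos: [0.5233, 0.0792, 0.2102]
tcp_rot: [3.14, -0.042, 0.0]
wrist_force: [0.1, 0.4, -0.3]
width: 0.201
```

Run:
```python
from h import *
st=bot.read_state(); T=st["tool_pos"]; print(T,st["tcp_rot"],st["width"])
G=T+[0,0,.019]
I=[]
for n in("scene","top"):
    p,d,c=grab(n); np.savez(n+"5",p=p,d=d); P=cloud(c,d)
    print(n,tilt(P,p,G,89,lo=-.06,hi=.02))
    u,v=proj(c,G-[0,0,.03]).astype(int); print(u,v); u0=min(max(u-33,0),512-66);v0=min(max(v-33,0),384-66); I.append(cv2.resize(p[v0:v0+66,u0:u0+66],(396,396),interpolation=cv2.INTER_CUBIC))
    print(n,"crop origin",u0,v0)
save("c5",np.hstack(I))
```

```text
[0.52329248 0.07923052 0.21015121] [ 3.14027283e+00 -4.24175015e-02  3.69120467e-04] 0.2011509293162784
scene (53, np.float64(19.408686985128575), np.float64(-0.00967469612403944), np.float64(-0.04475930012478885), np.float64(0.010450884791539522))
244 147
scene crop origin 211 114Traceback (most recent call last):
  File "<stdin>", line 7, in <module>
  File "h.py", line 26, in tilt
    k=np.polyfit(z,x,1); r=abs(np.polyval(k,z)-x); g=r<max(.0025,2*np.median(r)); x,z=x[g],z[g]
    raise TypeError("expected non-empty vector for x")
TypeError: expected non-empty vector for x
```

Run:
```python
from h import *
s=np.load("scene5.npz")["p"]; save("c5",cv2.resize(s[110:200,200:290],(720,720)[:2],interpolation=cv2.INTER_CUBIC)[:600])
```

```text
(no output)
```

View pics/c5.png

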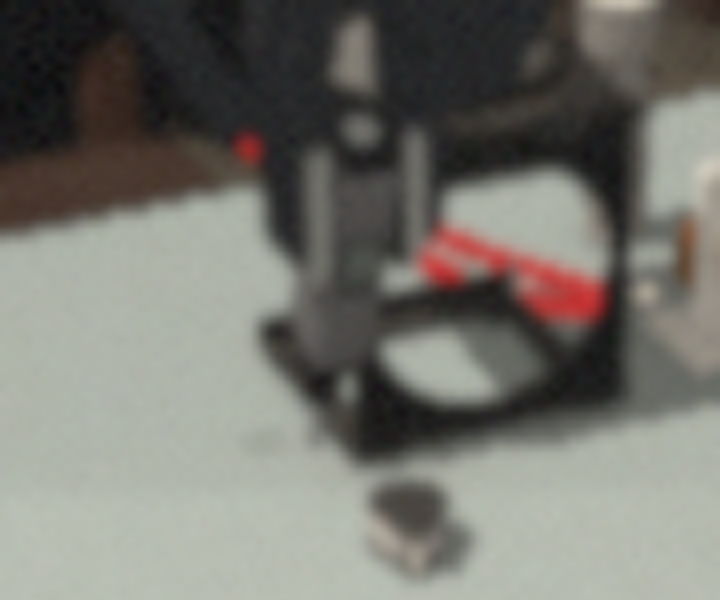

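>>> {"method": "jog_arm", "body": {"motion": [{"dx": -0.4, "dy": 2, "dz": 0, "turn": 0}, {"dx": -0.4, "dy": 2.6, "dz": 0, "turn": 0}, {"dx": -0.4, "dy": 2.6, "dz": 0, "turn": 0}, {"dx": -0.4, "dy": 2.6, "dz": 0, "turn": 0}, {"dx": -0.4, "dy": 2, "dz": -0.5, "turn": 0}, {"dx": -0.15, "dy": 1, "dz": -1, "turn": 0}, {"dx": 0, "dy": 0, "dz": -1.5, "turn": 0}, {"dx": 0, "dy": 0, "dz": -1.5, "turn": 0}, {"dx": 0, "dy": 0, "dz": -1.5, "turn": 0}, {"dx": 0, "dy": 0, "dz": -0.7, "turn": 0}, {"dx": 0, "dy": 0, "dz": 0, "turn": 0}, {"dx": 0, "dy": 0, "dz": 0, "turn": 0}]}}

```text
time: 13.7
tool_pos: [0.5016, 0.2064, 0.1422]
tcp_rot: [3.14, -0.046, -0.002]
wrist_force: [-0.2, -0.2, -1.0]
width: 0.203
```

Run:
```python
from h import *
st=bot.read_state(); T=st["tool_pos"]; print(T,st["tcp_rot"],st["wrist_force"])
G=T+[0,0,.019]; tip=T+[.033,-.001,-.0744]; mk=np.array([.5433,.2062,.045])
I=[]
for n,u0,v0 in(("scene",150,160),("top",165,155)):
    L=[grab(n) for _ in range(3)]; p=np.mean([l[0] for l in L],0).astype(np.uint8); d=np.median([l[1] for l in L],0);c=L[0][2]; np.savez(n+"6",p=p,d=d); P=cloud(c,d)
    if n=="scene": print(n,tilt(P,p,G,88.6,lo=-.06,hi=.02))
    print(n,"pred tip crop px",(proj(c,tip)-[u0,v0]+.5)*6-.5,"mark",(proj(c,mk)-[u0,v0]+.5)*6-.5)
    I.append(cv2.resize(p[v0:v0+80,u0:u0+66],(396,480),interpolation=cv2.INTER_CUBIC))
save("c6",np.hstack(I))
```

```text
[0.50160097 0.20641997 0.14224691] [ 3.14047056e+00 -4.61249634e-02 -1.92027051e-03] [-0.15468261 -0.2369226  -0.96204525]
scene (58, np.float64(20.022057744325917), np.float64(-0.009015068755101713), np.float64(-0.050010341575928804), np.float64(0.011297878888177876))
scene pred tip crop px [242.35552314 306.28759095] mark [239.27287722 342.93489501]
top pred tip crop px [198.08983545 231.23650662] mark [208.44192644 221.01249152]
```

View pics/c6.png

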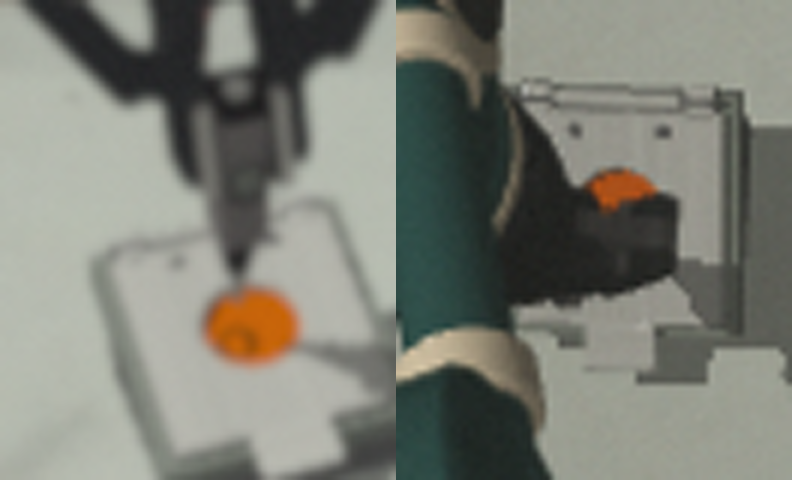

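>>> {"method": "jog_arm", "body": {"motion": [{"dx": 0.14, "dy": 0, "dz": -0.36, "turn": 0}, {"dx": 0.14, "dy": 0, "dz": -0.36, "turn": 0}, {"dx": 0.14, "dy": 0, "dz": -0.36, "turn": 0}, {"dx": 0.14, "dy": 0, "dz": -0.36, "turn": 0}, {"dx": 0.12, "dy": 0, "dz": -0.34, "turn": 0}, {"dx": 0, "dy": 0, "dz": 0, "turn": 0}, {"dx": 0, "dy": 0, "dz": 0, "turn": 0}]}}

```text
time: 14.58
tool_pos: [0.5082, 0.2074, 0.1244]
tcp_rot: [3.141, -0.044, -0.002]
wrist_force: [0.1, -0.3, 0.1]
width: 0.201
```

Run:
```python
from h import *
st=bot.read_state(); T=st["tool_pos"]; print(T,st["wrist_force"])
tip=T+[.033,-.001,-.0744]; mk=np.array([.5433,.2062,.045])
L=[grab("scene") for _ in range(6)]; p=np.mean([l[0] for l in L],0).astype(np.uint8); c=L[0][2]
np.savez("s7",p=p); u0,v0=175,190;k=14
print("pred tip",(proj(c,tip)-[u0,v0]+.5)*k-.5,"mark",(proj(c,mk)-[u0,v0]+.5)*k-.5)
save("c7",cv2.resize(p[v0:v0+40,u0:u0+40],(560,560),interpolation=cv2.INTER_CUBIC))
```

```text
[0.50818946 0.20735582 0.1243541 ] [ 0.11266577 -0.32196933  0.14800125]
pred tip [208.93359315 363.96123375] mark [208.97004686 380.84808835]
```

View pics/c7.png

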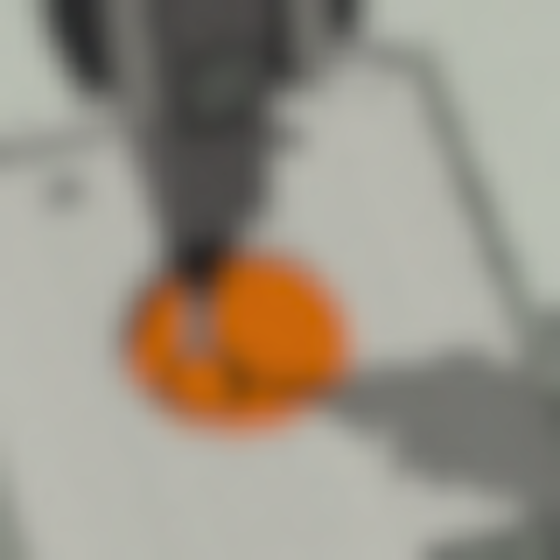

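>>> {"method": "jog_arm", "body": {"motion": [{"dx": 0.06, "dy": -0.1, "dz": -0.18, "turn": 0}, {"dx": 0.07, "dy": 0, "dz": -0.19, "turn": 0}, {"dx": 0.07, "dy": 0, "dz": -0.19, "turn": 0}, {"dx": 0.07, "dy": 0, "dz": -0.19, "turn": 0}, {"dx": 0, "dy": 0, "dz": 0, "turn": 0}, {"dx": 0, "dy": 0, "dz": 0, "turn": 0}]}}

```text
time: 15.38
tool_pos: [0.5113, 0.2064, 0.1174]
tcp_rot: [3.141, -0.044, -0.0]
wrist_force: [0.0, -0.6, 0.5]
width: 0.199
```

Run:
```python
from h import *
import numpy as np
F=[]
L=[]
for _ in range(6): L.append(grab("scene")); F.append(bot.read_state()["wrist_force"])
st=bot.read_state(); T=st["tool_pos"]; print(T,np.mean(F,0),np.std(F,0))
mk=np.array([.5433,.2062,.045]); p=np.mean([l[0] for l in L],0).astype(np.uint8); c=L[0][2]
u0,v0=175,190;k=14
print("pred tip",(proj(c,T+[.033,-.001,-.0744])-[u0,v0]+.5)*k-.5,"mark",(proj(c,mk)-[u0,v0]+.5)*k-.5)
save("c8",cv2.resize(p[v0:v0+40,u0:u0+40],(560,560),interpolation=cv2.INTER_CUBIC))
```

```text
[0.51121754 0.20647645 0.11760455] [ 0.03195144 -0.26059558 -0.22358614] [0.34345515 0.56808523 0.32910687]
pred tip [212.75919963 385.2756406 ] mark [208.97004686 380.84808835]
```

View pics/c8.png

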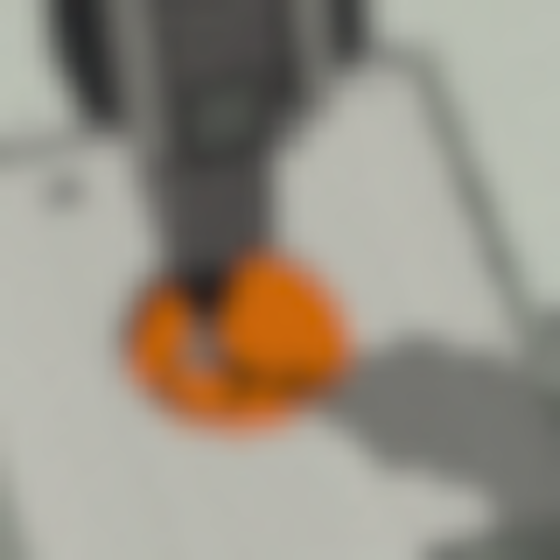

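>>> {"method": "jog_arm", "body": {"motion": [{"dx": 0.05, "dy": 0, "dz": -0.14, "turn": 0}, {"dx": 0.05, "dy": 0, "dz": -0.14, "turn": 0}, {"dx": 0, "dy": 0, "dz": 0, "turn": 0}, {"dx": 0, "dy": 0, "dz": 0, "turn": 0}]}}

```text
time: 16.02
tool_pos: [0.5122, 0.2065, 0.1147]
tcp_rot: [3.141, -0.044, 0.0]
wrist_force: [0.1, -0.8, 1.4]
width: 0.201
```

```bash
cat > m.py <<'E'
from h import *
import sys
F=[];L=[]
for _ in range(10): L.append(grab("scene")); F.append(bot.read_state()["wrist_force"])
st=bot.read_state(); T=st["tool_pos"]; print(st["time"],T,np.mean(F,0).round(2),(np.std(F,0)/3).round(2),st["width"])
p=np.mean([l[0] for l in L],0); np.save(sys.argv[1],p)
q=p[190:230,175:215]
# tip profile: greyness (low saturation) below nose
for v in range(208,220): print(v,[ "%d/%d"%(p[v,u].max(),p[v,u].max()-p[v,u].min()) for u in range(184,196)])
E
python3 m.py a9
```

```text
16.5167 [0.51218649 0.2064796  0.11469554] [-0.6  -0.25  0.69] [0.25 0.08 0.2 ] 0.20470576219150138
208 ['176/8', '157/8', '124/8', '93/6', '79/4', '76/4', '76/4', '81/13', '102/38', '131/68', '155/78', '171/63']
209 ['168/9', '147/13', '118/16', '88/12', '72/5', '67/3', '69/7', '92/34', '130/83', '164/127', '184/144', '190/127']
210 ['155/16', '136/31', '117/44', '88/33', '62/11', '51/4', '60/16', '105/68', '157/133', '187/177', '200/190', '202/188']
211 ['146/29', '139/65', '136/96', '112/80', '71/38', '45/12', '64/33', '121/99', '174/164', '198/188', '204/194', '204/194']
212 ['143/46', '152/103', '165/150', '146/130', '101/69', '64/28', '84/53', '138/121', '184/174', '202/192', '205/195', '205/195']
213 ['147/65', '167/135', '184/174', '172/148', '131/83', '94/40', '110/64', '157/134', '190/180', '202/192', '204/194', '204/194']
214 ['158/80', '181/155', '191/181', '177/140', '147/82', '117/44', '124/64', '161/127', '188/178', '197/187', '200/190', '199/189']
215 ['171/83', '187/151', '186/174', '171/126', '153/82', '133/54', '128/63', '146/107', '167/156', '179/169', '182/172', '183/173']
216 ['179/74', '184/126', '177/147', '172/133', '170/109', '160/93', '148/96', '137/107', '138/124', '148/138', '152/142', '153/143']
217 ['179/47', '175/82', '166/110', '172/137', '184/148', '186/147', '174/148', '151/137', '140/128', '147/137', '144/134', '136/123']
218 ['177/22', '170/42', '162/68', '167/104', '181/141', '188/162', '181/165', '165/150', '163/152', '172/160', '163/140', '145/102']
219 ['180/10', '177/21', '172/41', '172/68', '177/97', '183/115', '183/125', '180/129', '186/136', '192/137', '184/117', '165/78']
```

>>> {"method": "jog_arm", "body": {"motion": [{"dx": -0.07, "dy": 0, "dz": 0.19, "turn": 0}, {"dx": -0.07, "dy": 0, "dz": 0.19, "turn": 0}, {"dx": -0.19, "dy": 0, "dz": -0.07, "turn": 0}, {"dx": 0, "dy": 0, "dz": 0, "turn": 0}, {"dx": 0.05, "dy": 0, "dz": -0.14, "turn": 0}, {"dx": 0.05, "dy": 0, "dz": -0.14, "turn": 0}, {"dx": 0.05, "dy": 0, "dz": -0.14, "turn": 0}, {"dx": 0.05, "dy": 0, "dz": -0.14, "turn": 0}, {"dx": 0.02, "dy": 0, "dz": -0.06, "turn": 0}, {"dx": 0, "dy": 0, "dz": 0, "turn": 0}, {"dx": 0, "dy": 0, "dz": 0, "turn": 0}]}}

```text
time: 17.43
tool_pos: [0.5111, 0.2065, 0.1115]
tcp_rot: [-3.141, 0.044, 0.0]
wrist_force: [-1.2, -0.3, 1.7]
width: 0.2
```

```bash
python3 m.py a10
python3 - <<'E'
from h import *
p=np.load("a10.npy").astype(np.uint8); save("c10",cv2.resize(p[190:230,175:215],(560,560),interpolation=cv2.INTER_CUBIC))
E
```

```text
17.9333 [0.51108842 0.20649385 0.11162133] [-1.1   0.59  0.94] [0.12 0.14 0.11] 0.20003580318090095
208 ['176/8', '156/8', '124/8', '96/5', '82/3', '78/4', '77/3', '78/4', '79/6', '88/14', '118/33', '157/47']
209 ['168/10', '149/14', '121/16', '97/11', '82/5', '78/3', '76/4', '78/7', '87/17', '107/41', '139/77', '174/103']
210 ['155/16', '138/31', '122/41', '101/27', '81/9', '73/3', '71/4', '79/15', '107/49', '141/90', '169/128', '190/162']
211 ['146/29', '139/65', '137/86', '114/57', '82/21', '64/5', '60/8', '86/40', '134/96', '173/148', '192/182', '200/190']
212 ['143/46', '151/102', '160/137', '133/99', '87/44', '52/11', '55/18', '102/74', '158/146', '191/181', '201/191', '204/194']
213 ['147/65', '165/135', '177/167', '151/136', '99/72', '55/21', '63/32', '118/96', '173/163', '198/188', '204/194', '205/195']
214 ['158/79', '180/156', '187/177', '162/146', '116/80', '76/32', '81/38', '130/100', '179/168', '199/189', '204/194', '205/195']
215 ['170/84', '187/153', '185/175', '165/140', '138/90', '108/47', '104/47', '133/93', '169/157', '191/181', '199/189', '199/189']
216 ['178/74', '185/127', '177/150', '171/144', '164/112', '141/73', '124/62', '126/85', '147/130', '170/160', '180/170', '182/172']
217 ['179/47', '176/82', '166/111', '172/139', '178/136', '166/110', '146/95', '129/95', '130/113', '144/133', '150/140', '151/140']
218 ['178/22', '170/41', '162/69', '166/105', '178/134', '179/138', '168/133', '151/126', '145/128', '142/127', '140/113', '137/94']
219 ['181/10', '177/21', '174/41', '172/68', '177/96', '181/113', '181/121', '176/124', '175/124', '167/109', '157/90', '150/63']
```

View pics/c10.png

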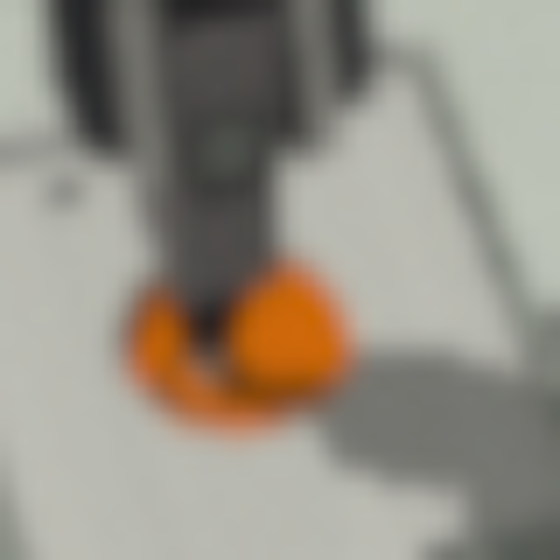

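Run:
```python
from h import *
def ends(p):
    col=p[200:222,188:191].mean(1); mx=col.max(-1); sat=mx-col.min(-1); return [(200+i,int(mx[i]),int(sat[i])) for i in range(5,20)]
print(ends(np.load("s7.npz")["p"].astype(float)));print(ends(np.load("a9.npy")));print(ends(np.load("a10.npy")))
F=[]
for _ in range(30): viewer.read_camera("top"); F.append(bot.read_state()["wrist_force"])
print(np.mean(F,0),np.std(F,0)/5.4,bot.read_state()["tool_pos"],bot.read_state()["time"])
p,d,c=grab("scene");T=bot.read_state()["tool_pos"]; print(tilt(cloud(c,d),p,T+[0,0,.019],88.6,lo=-.06,hi=.02))
```

```text
[(205, 75, 3), (206, 70, 4), (207, 58, 6), (208, 57, 20), (209, 75, 42), (210, 105, 63), (211, 134, 76), (212, 151, 82), (213, 156, 83), (214, 155, 87), (215, 162, 111), (216, 180, 159), (217, 187, 177), (218, 182, 159), (219, 178, 110)]
[(205, 79, 3), (206, 79, 4), (207, 79, 4), (208, 77, 4), (209, 69, 5), (210, 58, 10), (211, 60, 28), (212, 83, 50), (213, 112, 62), (214, 129, 63), (215, 138, 66), (216, 159, 99), (217, 181, 148), (218, 183, 156), (219, 181, 112)]
[(205, 77, 4), (206, 79, 4), (207, 80, 4), (208, 79, 3), (209, 79, 4), (210, 75, 6), (211, 69, 11), (212, 64, 24), (213, 72, 42), (214, 91, 50), (215, 117, 61), (216, 143, 83), (217, 164, 114), (218, 175, 135), (219, 179, 110)]
[-1.05425501  0.46382572  0.97945564] [0.08612465 0.0894489  0.10563482] [0.5110627  0.20649477 0.11156445] 19.4333
(68, np.float64(19.54442980186426), np.float64(-0.00976770662364466), np.float64(-0.05013443371007405), np.float64(0.011766898712783413))
```

>>> {"method": "jog_arm", "body": {"motion": [{"dx": -0.035, "dy": 0, "dz": 0.09, "turn": 0}, {"dx": -0.035, "dy": 0, "dz": 0.1, "turn": 0}, {"dx": 0, "dy": 0, "dz": 0, "turn": 0}, {"dx": 0, "dy": 0, "dz": 0, "turn": 0}, {"dx": 0, "dy": 0, "dz": 0, "turn": 0}, {"dx": 0, "dy": 0, "dz": 0, "turn": 0}]}}

```text
time: 19.98
tool_pos: [0.5104, 0.2065, 0.1135]
tcp_rot: [-3.141, 0.044, -0.0]
wrist_force: [-1.0, -0.2, 1.4]
width: 0.201
```

Run:
```python
from h import *
F=[];L=[]
for _ in range(30): L.append(grab("scene")); F.append(bot.read_state()["wrist_force"])
p=np.mean([l[0] for l in L],0); col=p[200:222,188:191].mean(1); mx=col.max(-1); sat=mx-col.min(-1)
print(np.mean(F,0),bot.read_state()["tool_pos"],bot.read_state()["time"]); print([(200+i,int(mx[i]),int(sat[i])) for i in range(8,20)])
```

```text
[-0.45451325  0.56490927  0.65787964] [0.51036717 0.20645026 0.11346046] 21.4833
[(208, 79, 4), (209, 77, 4), (210, 70, 6), (211, 61, 15), (212, 67, 36), (213, 86, 55), (214, 102, 58), (215, 118, 59), (216, 139, 79), (217, 162, 113), (218, 175, 134), (219, 179, 109)]
```

```bash
python3 -c "
from workcell import bot
print(bot.finish_job())"
```

```text
the job is handed in; nothing more can be done
None
```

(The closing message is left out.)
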